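# Click the blue filter's lid nut tight

### The arm

A 7-joint arm with a two-finger parallel gripper is mounted at the origin on the work surface. World frame = base frame: x ahead of the robot, y to its left, z up, the work surface at z = 0. Lengths are in m, angles in rad, forces in N, time in s.
With the tool pointing down it reaches from about 0.425 to 0.925 m from the base axis. Payload 6.8 kg.
Tool frame: the origin (TCP) lies midway between the tips of the shut fingers; the grasp point (between the pads) lies 19 mm behind it; z points along the fingers, y is the line along which they close (so a half turn about z gives the same grasp; the last joint's range is limited). The gripper opens to 85 mm and grips with 20 to 120 N. Pads are 22 mm wide; open, the fingers measure 114 mm over their backs; the gripper's body (76 mm by 85 mm) begins 54 mm behind the grasp point. The pads swing forward as they close: fully open they stand 13 mm farther back than shut.
Start: joints at [-1.37, 0.477, 0.022, 1.555, -0.011, 1.109, -0.083], TCP at [0.205, 0.643, 0.231] pointing down, gripper open.
Joint ranges: [-2.96, 2.96], [-0.34, 2.1], [-1.41, 1.46], [0.24, 2.44], [-1.37, 4.51], [0.17, 1.92], [-2.96, 2.96]. Speed limits (rad/s): [2.39, 2.39, 3.14, 3.14, 3.14, 3.14, 3.14].

### API

Orientations are given as a rotation vector (axis times angle).
In Python, from bench import r gives the robot as it stands. The module is installed in compiled form; this text tells all that it offers.
- The arm moves only by the tool apply_moves, never from a script. Its argument "rows" is a list of rows, each a list of 6 numbers: the shift along the tool's x, y, z scaled (see below), then the turn, a rotation vector about the tool's x, y, z scaled (see below). A call has 1 to 5 rows; each row is the pose to reach, as a shift and turn from the pose commanded when the call began, along the tool's axes at that moment; what a row does not reach only later rows make up. The controller multiplies each number of a shift by 0.25 m and each number of a turn by 90 degrees. A row lasts 1/8 s, in which the tool goes at most 62.5 mm and 10.7 degrees, less where a joint would pass 70% of its speed; a pose out of reach is approached as far as the arm can. A call with a number of a shift or a turn outside -1 to 1 is refused whole. A call with a gripper value outside its range is refused whole. "claw" is the opening, from 0 (shut) to 1 (fully open), set as the call begins (left out, the last holds). The fingers move at their own pace and stop on an object; "newtons" is the grip in N (left out, the last holds). Time passes only in rows, so rows that repeat a pose let the fingers close. It gives the time, the measured TCP pose, the force, the opening and the grip force at its end, in the units of the state.
- r.get_obs(): the state, without advancing time (a new reading comes with each control period).
- r.grab_frame(name): name is "scene" or "side" or "wrist"; returns a dict with "pixels" (400x640x3 uint8, red, green, blue), "intrinsics" (3x3 intrinsics, pixels), "eye" and "attitude" of the camera in the world. Camera axes: x right, y up, looking along -z (the intrinsics and any distortion apply to the point x, -y, -z); pixel columns grow to the right and rows downward; lengths in m; the calibration is good to about 2 mm. A picture is of the moment at which its call begins. There is no depth.
- r.hand_in(): hands the job in; it is judged then, once.
Trained networks look in a picture, given as the dict that the camera call returned (one of the last four; its "shot" number tells which), for a name from the list of things; names that differ only in an ending like _2 or _b are one class to them, and where a whole thing is asked for, a point or a joint stands for the part that bears it (a point fixed in the world has none). Each returns a list of dicts, best first, with "conf" (0 to 1); they miss things now and then, are a little off and sometimes report something else, mostly with a low value. They report only what shows in the picture. A call takes as long as a camera call.
- r.search_frame(picture, thing): "rect" ([left, top, width, height] in pixels, round what is visible of it).
- r.outline_of(picture, thing): "pixels" (400x640 bool, what is visible of it) and "rect" ([left, top, width, height] in pixels, round what is visible of it).
- r.landmark_of(picture, thing): "point" ([column, row] in pixels: a listed point, or the origin of a listed thing).
The state is a dict: "clock": time; "joints": joint angles; "qvel": joint speeds; "tau": joint torques, N m; "tcp_pos": TCP position; "orientation": TCP orientation; "contact_force": force on the tool from outside, world axes, zero at the start; "moment": the same for the moment, N m; "grip_width": finger opening in m; "gripper_force": force on a finger pad.
Only numpy, scipy, OpenCV 4.12 (cv2) and the standard library are available. Lean on these libraries where they do the work, as an engineer would, in place of code of your own. Each camera call takes 0.05 s, during which the arm holds its last target. There are 200 camera calls.

### The job

The blue-banded water filter has a fresh cartridge and its lid nut is only snug. Swing the blue-handled click wrench that already stands on that nut clockwise (seen from above) until it clicks and its handle breaks over, then stop at once so that the nut is not overtightened, and let go of the wrench with its handle left bent. Leave the orange filter's wrench alone.

Things in the scene. Friction and masses are not known exactly. Their poses are not given: they have to be found in the camera images.
- blue_axis (a point): Lid nut of the blue-banded filter: a steel canister 116 mm across, fixed on a 150 x 130 mm foot plate; the blue-gripped wrench sits on the nut and cannot come off. The same filter in orange stands beside it, left or right. Origin on the nut's vertical axis, 125 mm above the table, level with the wrench's centre line. -x points along the wrench's head towards the handle, z up.
- blue_grip (a point): Middle of the click wrench's blue grip: a level round bar 28 mm across, 115 mm long, centre line 125 mm above the table, nothing under it. Origin on the centre line, 170 mm from the nut's axis; x along the bar, -x to the free end, z up. It swings level about the nut. Pushed here sideways, clockwise from above, it takes some 5 to 8 N, rising slowly to about 10 N, where it clicks.
- blue_nut (a joint): Turn of the blue filter's nut with the wrench's head, rad, growing clockwise from above (tighter). Starts between 0 and 0.30, stiffens as it turns, stays where it is left. The click comes after a further 0.25 to 0.65 rad. Turned more than about 0.2 rad beyond the click it is overtightened.
- blue_handle (a joint): Bend of the blue wrench's handle against its head, rad, about a pin 12 mm from the nut's axis, clockwise. 0: straight, until the set torque; at the click it gives way, the resistance vanishes and the handle goes over to its stop at 0.20 and stays bent. Meanwhile the nut rests; pushing on at the stop turns it again. A yellow 75 mm tongue on top keeps the head's direction and shows the bend.
- orange_grip (a point): Middle of the grip of the other wrench, on the orange-banded filter: same shape, orange grip, 125 mm above the table, origin and axes as for the blue grip. Not to be moved.

How it is judged:
On the way:
1. the blue wrench has clicked: its handle has broken over (value of joint blue_handle above 0.13 rad), for 0.05 s.
At the end, for the whole second after the job is handed in: The blue wrench is left broken over (handle bent more than 0.13 rad), its nut at rest at 0.4 to 0.85 rad, that is tight but not overtightened, and the orange wrench's grip within 20 mm of where it started (value of joint blue_handle above 0.13 rad and value of joint blue_nut between 0.4 and 0.85 rad and velocity of joint blue_nut between -0.05 and 0.05 rad/s and distance of orange_grip from where it was at the start of the episode below 0.02 m); the robot touches nothing.
It fails at once if the blue nut is overtightened (turned past 0.85 rad) (value of joint blue_nut above 0.85 rad).
It fails at once if the orange wrench is moved by more than 20 mm (distance of orange_grip from where it was at the start of the episode above 0.02 m).
It also fails if it takes over 48 s, if anything falls off the work surface, if the arm or the gripper's body presses on something with over 40 N, if the wrist force passes 120 N, or if a joint passes its speed limit or range.

## Working session

There is one attempt and no reset: what is moved stays moved. The work goes in short steps, Python scripts to look and compute and a tool call to move; the robot and the scene stay as the last step left them, time stands still between calls to the robot, and variables do not carry over. Pictures are saved under pics/ and viewed, at most 10 in all, crops included, and the job is handed in when it is done.

Besides the shell and the picture viewer there is one more tool, called after "Emit:" as name(argument=value, ...), one argument or row to a line, values as JSON. apply_moves: Moves the arm, as the interface text tells. Its arguments: {"type":"object","properties":{"rows":{"type":"array","items":{"type":"array","items":{"type":"number"}}},"claw":{"type":"number"},"newtons":{"type":"number"}},"required":["rows"]}

```bash
mkdir -p pics
cat > h.py <<'E'
import numpy as np,cv2
from scipy.spatial.transform import Rotation as R
from bench import r
def att(a):
    a=np.array(a)
    if a.shape==(3,3): return a
    return R.from_rotvec(a).as_matrix() if a.size==3 else R.from_quat(a).as_matrix()
def toz(f,p,z):
    K=np.array(f["intrinsics"]);d=np.linalg.inv(K)@[p[0],p[1],1]
    w=att(f["attitude"])@[d[0],-d[1],-d[2]];e=np.array(f["eye"])
    return e+w*(z-e[2])/w[2]
def save(f,n): cv2.imwrite("pics/"+n,cv2.cvtColor(f["pixels"],cv2.COLOR_RGB2BGR))
def tool(p): # world vec -> tool units
    return R.from_rotvec(r.get_obs()["orientation"]).inv().apply(p)/0.25
E
python3 - <<'E'
from h import *
o=r.get_obs();print({k:np.round(v,3) for k,v in o.items()})
for c in("scene","side"):
    f=r.grab_frame(c);save(f,c+"1.png");print(c,[k for k in f],np.shape(f["attitude"]),f["eye"])
    for t in("blue_axis","blue_grip","orange_grip"):
        for l in r.landmark_of(f,t)[:2]:print(t,round(l["conf"],2),np.round(l["point"]),np.round(toz(f,l["point"],.125),3))
E
```

```text
{'clock': np.float64(0.0), 'joints': array([-1.37 ,  0.478,  0.022,  1.556, -0.011,  1.109, -0.083]), 'qvel': array([-0.   ,  0.001,  0.001, -0.   , -0.002, -0.   ,  0.001]), 'tau': array([ 1.0000e-03, -5.9646e+01,  1.6080e+00, -2.8120e+01,  1.3000e-02,
        9.0000e-03, -0.0000e+00]), 'tcp_pos': array([0.205, 0.643, 0.23 ]), 'orientation': array([-4.830e-01, -3.104e+00,  3.000e-03]), 'contact_force': array([ 0.307, -0.023,  0.627]), 'moment': array([0.013, 0.027, 0.004]), 'gripper_force': np.float64(0.0), 'grip_width': np.float64(0.085)}
scene ['pixels', 'intrinsics', 'eye', 'attitude', 'shot'] (3,) [0.84799916 0.25339503 0.79386446]
blue_axis 0.67 [402. 313.] [0.598 0.181 0.125]
blue_grip 0.73 [432. 239.] [0.437 0.117 0.125]
orange_grip 0.91 [320. 141.] [ 0.436 -0.242  0.125]
side ['pixels', 'intrinsics', 'eye', 'attitude', 'shot'] (3,) [0.38960959 0.45839203 0.67701092]
blue_axis 0.86 [248. 324.] [0.594 0.179 0.125]
blue_grip 0.95 [353. 312.] [0.442 0.117 0.125]
blue_grip 0.38 [249. 323.] [0.593 0.176 0.125]
orange_grip 0.98 [393. 171.] [ 0.431 -0.256  0.125]
```

View pics/scene1.png

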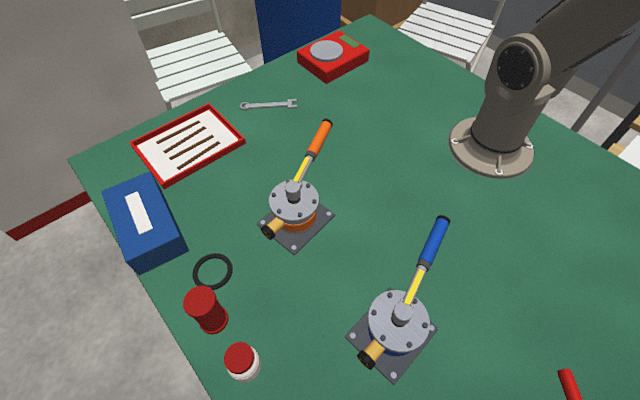

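View pics/side1.png

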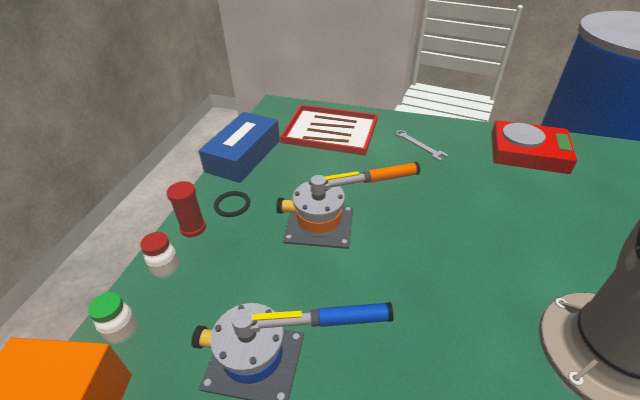

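Both views agree: the blue wrench has its nut at about (402,313) and grip at (432,239) in the scene view. The orange wrench is well clear, with its grip at (320,141). I'll push with shut fingers from the −y side towards +y.

Emit:
apply_moves(
  rows=[
    [-0.56, -0.635, 0, 0, 0, 0],
    [-0.56, -0.635, 0, 0, 0, 0],
    [-0.56, -0.635, 0, 0, 0, 0],
    [-0.56, -0.635, 0, 0, 0, 0],
  ],
  claw=0,
)

```text
clock: 0.9
tcp_pos: [0.2924, 0.4456, 0.2315]
orientation: [0.49, 3.102, -0.001]
contact_force: [0.1, -0.1, 0.5]
grip_width: 0.0123
gripper_force: 0.0
```

Emit:
apply_moves(
  rows=[
    [-0.56, -0.635, 0, 0, 0, 0],
    [-0.56, -0.635, 0, 0, 0, 0],
    [-0.56, -0.635, 0, 0, 0, 0],
    [-0.56, -0.635, 0, 0, 0, 0],
  ],
)

```text
clock: 1.4
tcp_pos: [0.3767, 0.2526, 0.2316]
orientation: [0.489, 3.103, 0.0]
contact_force: [0.1, 1.4, 0.5]
grip_width: -0.0001
gripper_force: 0.0
```

Emit:
apply_moves(
  rows=[
    [-0.56, -0.635, 0, 0, 0, -0.1],
    [-0.56, -0.635, 0, 0, 0, -0.22],
    [-0.56, -0.635, 0, 0, 0, -0.22],
    [-0.56, -0.635, 0, 0, 0, -0.22],
    [-0.56, -0.635, 0, 0, 0, -0.22],
  ],
)

```text
clock: 2.02
tcp_pos: [0.4618, 0.0592, 0.2317]
orientation: [-0.05, 3.14, -0.001]
contact_force: [-0.2, 0.9, -0.8]
grip_width: -0.0002
gripper_force: 0.0
```

Emit:
apply_moves(
  rows=[
    [0, 0, 0.2, 0, 0, 0],
    [0, 0, 0.4, 0, 0, 0],
    [0, 0, 0.5, 0, 0, 0],
    [0, 0, 0.5, 0, 0, 0],
  ],
)

```text
clock: 2.52
tcp_pos: [0.4591, 0.0629, 0.1049]
orientation: [0.061, -3.137, 0.001]
contact_force: [-0.2, -0.1, 0.4]
grip_width: -0.0002
gripper_force: 0.0
```

```bash
cat > look.py <<'E'
import sys
from h import *
n=sys.argv[1];o=r.get_obs();print(np.round(o["tcp_pos"],4),np.round(o["contact_force"],2))
for c in sys.argv[2:]:
    f=r.grab_frame(c);save(f,n+c+".png")
    for t in("blue_axis","blue_grip"):
        for l in r.landmark_of(f,t)[:1]:print(t,round(l["conf"],2),np.round(l["point"]),np.round(toz(f,l["point"],.125),3))
E
python3 look.py a scene side
```

```text
[0.4591 0.0629 0.1049] [-0.2  -0.1   0.38]
blue_axis 0.86 [404. 311.] [0.593 0.18  0.125]
blue_grip 0.86 [435. 242.] [0.44  0.125 0.125]
blue_axis 0.83 [248. 320.] [0.596 0.172 0.125]
blue_grip 0.8 [352. 313.] [0.444 0.118 0.125]
```

Emit:
apply_moves(
  rows=[
    [0.01, 0.04, 0, 0, 0, 0],
    [0.02, 0.08, 0, 0, 0, 0],
    [0.025, 0.1, 0, 0, 0, 0],
    [0.03, 0.12, 0, 0, 0, 0],
  ],
)

```text
clock: 3.32
tcp_pos: [0.4518, 0.092, 0.1063]
orientation: [-0.059, 3.141, 0.0]
contact_force: [-1.3, 0.2, -0.1]
grip_width: -0.0003
gripper_force: 0.0
```

Emit:
apply_moves(
  rows=[
    [0.008, 0.016, 0, 0, 0, 0],
    [0.016, 0.032, 0, 0, 0, 0],
    [0.024, 0.048, 0, 0, 0, 0],
    [0.024, 0.048, 0, 0, 0, 0],
  ],
)

```text
clock: 3.82
tcp_pos: [0.4471, 0.1022, 0.1067]
orientation: [-0.055, 3.138, -0.001]
contact_force: [4.7, -4.2, 0.1]
grip_width: -0.0003
gripper_force: 2.5
```

Emit:
apply_moves(
  rows=[
    [0.007, 0.016, 0, 0, 0, 0],
    [0.013, 0.032, 0, 0, 0, 0],
    [0.02, 0.048, 0, 0, 0, 0],
    [0.026, 0.064, 0, 0, 0, 0],
  ],
)

```text
clock: 4.32
tcp_pos: [0.4409, 0.1175, 0.1069]
orientation: [-0.054, 3.136, -0.002]
contact_force: [7.4, -5.2, -0.3]
grip_width: 0.0
gripper_force: 3.7
```

Emit:
apply_moves(
  rows=[
    [0.005, 0.016, 0, 0, 0, 0],
    [0.01, 0.032, 0, 0, 0, 0],
    [0.015, 0.048, 0, 0, 0, 0],
    [0.02, 0.064, 0, 0, 0, 0],
  ],
)

```text
clock: 4.82
tcp_pos: [0.435, 0.1329, 0.1068]
orientation: [-0.053, 3.137, -0.002]
contact_force: [6.5, -7.3, 0.3]
grip_width: 0.0001
gripper_force: 3.9
```

Emit:
apply_moves(
  rows=[
    [0.0, 0.014, 0, 0, 0, 0],
    [0.0, 0.028, 0, 0, 0, 0],
    [0.0, 0.042, 0, 0, 0, 0],
  ],
)

```text
clock: 5.2
tcp_pos: [0.4333, 0.1428, 0.1064]
orientation: [-0.053, 3.14, -0.004]
contact_force: [3.0, -7.9, 1.5]
grip_width: 0.0001
gripper_force: 4.3
```

```bash
python3 look.py b scene side
```

```text
[0.4333 0.1428 0.1064] [ 2.96 -7.88  1.52]
blue_axis 0.65 [400. 313.] [0.601 0.179 0.125]
blue_grip 0.85 [456. 254.] [0.429 0.17  0.125]
blue_axis 0.61 [248. 324.] [0.594 0.179 0.125]
blue_grip 0.82 [351. 348.] [0.432 0.176 0.125]
```

View pics/bscene.png

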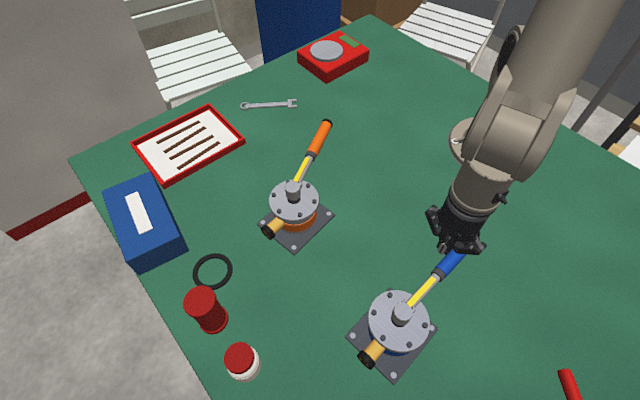

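The grip has swung to about (456,254), and the tongue is still in line with the handle, so it hasn't clicked. I'll carry on in small steps.

Emit:
apply_moves(
  rows=[
    [0.0, 0.014, 0, 0, 0, 0],
    [0.0, 0.028, 0, 0, 0, 0],
    [0.0, 0.042, 0, 0, 0, 0],
  ],
)

```text
clock: 5.88
tcp_pos: [0.4322, 0.1527, 0.1061]
orientation: [0.053, -3.141, 0.005]
contact_force: [1.8, -9.6, 2.9]
grip_width: 0.0002
gripper_force: 4.7
```

Emit:
apply_moves(
  rows=[
    [0.0, 0.014, 0, 0, 0, 0],
    [-0.002, 0.028, 0, 0, 0, 0],
    [-0.004, 0.042, 0, 0, 0, 0],
  ],
)

```text
clock: 6.25
tcp_pos: [0.4317, 0.1627, 0.1057]
orientation: [0.053, -3.138, 0.006]
contact_force: [-1.7, -10.2, 3.1]
grip_width: -0.0002
gripper_force: 5.0
```

Close to the click, so one short call at a time.

Emit:
apply_moves(
  rows=[
    [0.0, 0.014, 0, 0, 0, 0],
    [-0.002, 0.028, 0, 0, 0, 0],
  ],
)

```text
clock: 6.5
tcp_pos: [0.4317, 0.1696, 0.1057]
orientation: [0.053, -3.138, 0.007]
contact_force: [-1.8, -10.0, 2.2]
grip_width: 0.0001
gripper_force: 5.1
```

Emit:
apply_moves(
  rows=[
    [-0.003, 0.014, 0, 0, 0, 0],
    [-0.006, 0.028, 0, 0, 0, 0],
  ],
)

```text
clock: 6.75
tcp_pos: [0.432, 0.1764, 0.1054]
orientation: [0.053, -3.136, 0.008]
contact_force: [-3.2, -10.2, 3.4]
grip_width: 0.0
gripper_force: 5.3
```

Emit:
apply_moves(
  rows=[
    [-0.003, 0.014, 0, 0, 0, 0],
    [-0.006, 0.028, 0, 0, 0, 0],
  ],
)

```text
clock: 7.0
tcp_pos: [0.4326, 0.1833, 0.1052]
orientation: [0.053, -3.135, 0.009]
contact_force: [-5.0, -10.2, 3.0]
grip_width: -0.0001
gripper_force: 5.2
```

Emit:
apply_moves(
  rows=[
    [-0.005, 0.014, 0, 0, 0, 0],
    [-0.01, 0.028, 0, 0, 0, 0],
  ],
)

```text
clock: 7.25
tcp_pos: [0.4345, 0.1915, 0.1052]
orientation: [0.055, -3.134, 0.007]
contact_force: [-5.6, -5.4, 3.4]
grip_width: -0.0005
gripper_force: 3.4
```

```bash
python3 look.py c scene side; python3 -c "
import cv2
a=cv2.imread('pics/cscene.png')[200:360,330:530];b=cv2.imread('pics/cside.png')[240:400,200:400]
cv2.imwrite('pics/cc.png',cv2.resize(cv2.hconcat([a,b]),None,fx=2,fy=2))"
```

```text
[0.4345 0.1915 0.1052] [-5.59 -5.35  3.4 ]
blue_axis 0.56 [400. 313.] [0.601 0.178 0.125]
blue_grip 0.76 [476. 273.] [0.433 0.22  0.125]
blue_axis 0.81 [249. 324.] [0.592 0.179 0.125]
blue_grip 0.62 [340. 376.] [0.438 0.219 0.125]
```

View pics/cc.png

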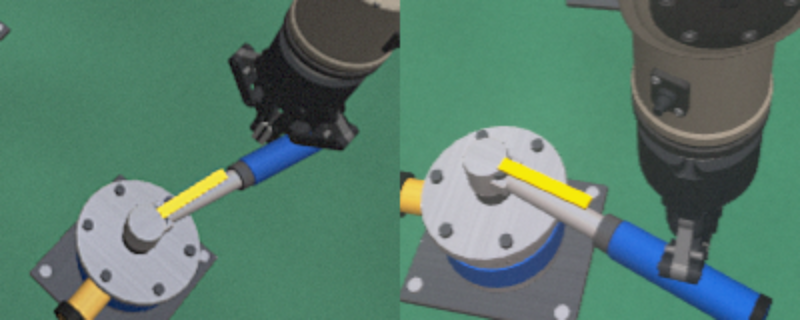

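The force has dropped and the tongue is starting to part from the handle, so it has clicked. I'll follow the handle towards its stop.

Emit:
apply_moves(
  rows=[
    [-0.004, 0.014, 0, 0, 0, 0],
    [-0.008, 0.028, 0, 0, 0, 0],
  ],
)

```text
clock: 7.8
tcp_pos: [0.4381, 0.2006, 0.1058]
orientation: [0.056, -3.139, 0.002]
contact_force: [-2.3, -1.5, 1.1]
grip_width: 0.0001
gripper_force: 0.7
```

Emit:
apply_moves(
  rows=[
    [-0.008, 0.014, 0, 0, 0, 0],
    [-0.016, 0.028, 0, 0, 0, 0],
  ],
)

```text
clock: 8.05
tcp_pos: [0.4437, 0.2094, 0.1065]
orientation: [-0.058, 3.14, 0.001]
contact_force: [-2.5, -2.3, -0.1]
grip_width: -0.0
gripper_force: 1.5
```

```bash
python3 look.py d scene side; python3 -c "
import cv2
a=cv2.imread('pics/dscene.png')[200:360,330:530];b=cv2.imread('pics/dside.png')[240:400,200:400]
cv2.imwrite('pics/dd.png',cv2.resize(cv2.hconcat([a,b]),None,fx=2,fy=2))"
```

```text
[0.4437 0.2094 0.1065] [-2.47 -2.26 -0.06]
blue_axis 0.9 [403. 313.] [0.596 0.182 0.125]
blue_grip 0.83 [483. 282.] [0.437 0.242 0.125]
blue_axis 0.72 [245. 323.] [0.599 0.178 0.125]
blue_grip 0.77 [334. 390.] [0.442 0.24  0.125]
```

View pics/dd.png

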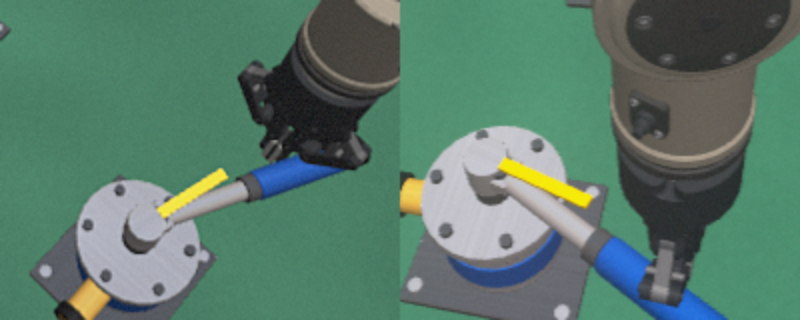

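Emit:
apply_moves(
  rows=[
    [-0.006, 0.01, 0, 0, 0, 0],
    [-0.012, 0.02, 0, 0, 0, 0],
    [-0.012, 0.02, 0, 0, 0, 0],
  ],
)

```text
clock: 8.72
tcp_pos: [0.4441, 0.2111, 0.1054]
orientation: [0.056, -3.136, 0.006]
contact_force: [-4.0, -6.6, 2.4]
grip_width: -0.0
gripper_force: 4.1
```

The force has risen again, so the handle is on its stop. I'll back off, lift and check.

Emit:
apply_moves(
  rows=[
    [0.0, -0.06, 0, 0, 0, 0],
    [0.0, -0.16, 0, 0, 0, 0],
    [0.0, -0.24, 0, 0, 0, 0],
    [0, -0.24, 0, 0, 0, 0],
  ],
)

```text
clock: 9.22
tcp_pos: [0.4488, 0.1523, 0.1066]
orientation: [-0.053, 3.14, 0.0]
contact_force: [-0.4, 0.4, -0.0]
grip_width: -0.0004
gripper_force: 0.0
```

Emit:
apply_moves(
  rows=[
    [0, 0, -0.2, 0, 0, 0],
    [0, 0, -0.4, 0, 0, 0],
    [0, -0.2, -0.6, 0, 0, 0],
    [0, -0.4, -0.6, 0, 0, 0],
    [0, -0.4, -0.6, 0, 0, 0],
  ],
)

```text
clock: 9.85
tcp_pos: [0.4527, 0.0508, 0.2577]
orientation: [-0.048, 3.138, 0.002]
contact_force: [-0.5, 0.2, 0.0]
grip_width: 0.0003
gripper_force: 0.0
```

```bash
python3 look.py e scene side; python3 -c "
import cv2
a=cv2.imread('pics/escene.png')[200:360,330:530];b=cv2.imread('pics/eside.png')[240:400,200:400]
cv2.imwrite('pics/ee.png',cv2.resize(cv2.hconcat([a,b]),None,fx=2,fy=2))"
```

```text
[0.4527 0.0508 0.2577] [-0.54  0.22  0.02]
blue_axis 0.61 [482. 280.] [0.436 0.237 0.125]
blue_grip 0.89 [483. 285.] [0.442 0.244 0.125]
blue_grip 0.66 [332. 392.] [0.443 0.242 0.125]
```

View pics/ee.png

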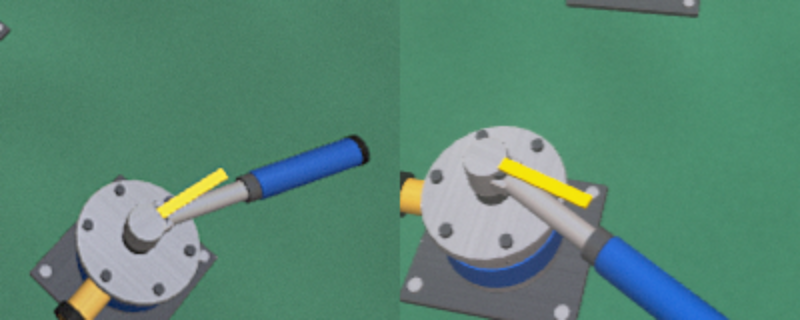

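The handle is clearly bent away from the tongue: in the scene crop the tongue ends at (225,175) and the handle at (360,150). The nut hasn't moved since the click, and the robot is clear.

```bash
python3 -c "
from bench import r
print(r.hand_in())"
```

```text
the job is handed in; nothing more can be done
None
```

The blue wrench clicked and its handle is left bent on its stop; I stopped there and withdrew, never went near the orange wrench, and handed the job in at about 10 s (hand-in returned no verdict).

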